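# Bring the tin reader into service and show it the heaviest sample

## Task

First stand the blue plug-in module in the tin reader's pocket, fully home, let go of it, and swing the locking lever fully shut over it. Then find the heaviest of the three identical sample tins by hefting them, leave the other two standing upright on the bench, and finish while still holding the heaviest one up in the gripper, upright and still, about 10 cm above the centre of the reader's round window. Do not disturb the other things on the bench.

Things in the scene. Friction and masses are not known exactly. Their poses are not given: they have to be found in the camera images.
- reader: grey tin reader fixed to the bench, 130 (x) by 250 (y) by 30 high; origin at the centre of its underside, z up, y towards the window end; pocket and lever at the -y end
- pocket (a point): centre of the floor of the reader's rectangular pocket, 8 above the bench; axes as the reader's; the pocket is 54 (x) by 38 (y), 22 deep, its mouth flush with the reader's top at 30 above the bench
- window (a point): centre of the reader's round dark window (radius 40) in the reader's top, 30 above the bench
- module: blue plug-in module, a block 50 (x) by 34 (y) by 60 high, 120 g, with a white patch on top, standing upright on the bench; origin at the centre of its underside; it fits the pocket either way round and when home its underside is on the pocket floor and its top stands 38 above the reader's top
- lever (a joint): locking lever: steel bar turning level about an upright post on the robot's side of the pocket. 0 = shut on its stop, bar along the reader's +x over the module; positive = open, clockwise from above, towards the reader's -y, up to 2.0 rad; starts at 1.4 to 1.9. Friction under 1 N at the knob; stays where left. Bar 14 wide, underside 71 above the bench (3 above a module that is home)
- lever_knob (a point): middle of the upright red knob near the lever's end: a pin of radius 7 and height 32, its foot on the bar at 79 and its top at 111 above the bench; 75 from the lever's axis
- lever_hinge (a point): point on the lever's upright axis (48 from the pocket's centre towards the reader's -x), at the bar's underside, 71 above the bench
- tin_1: one of three closed aluminium sample tins with brass-coloured lids, alike to the eye: cylinder of radius 28, height 60, standing on the bench; origin at the centre of the underside, z up. They weigh between 150 and 550 g, changing from start to start; one is at least 200 g heavier than either other; any may stand in any of the three places
- tin_2: one of three closed aluminium sample tins with brass-coloured lids, alike to the eye: cylinder of radius 28, height 60, standing on the bench; origin at the centre of the underside, z up. They weigh between 150 and 550 g, changing from start to start; one is at least 200 g heavier than either other; any may stand in any of the three places
- tin_3: one of three closed aluminium sample tins with brass-coloured lids, alike to the eye: cylinder of radius 28, height 60, standing on the bench; origin at the centre of the underside, z up. They weigh between 150 and 550 g, changing from start to start; one is at least 200 g heavier than either other; any may stand in any of the three places
- wash_bottle: bystander, leave alone: white bottle with blue cap, radius 33, height 170 (mm); origin at the centre of its underside
- beaker: bystander, leave alone: clear open beaker, radius 40, height 100 (mm); origin at the centre of its underside
- brass_weight: bystander, leave alone: brass weight with a small knob, radius 20, height 54 (mm); origin at the centre of its underside
- cutting_ring: bystander, leave alone: flat steel ring, outer radius 35, height 25 (mm); origin at the centre of its underside
- screwdriver: bystander, leave alone: red-handled screwdriver lying on the bench (mm); origin within the handle-to-blade line
- porous_stone: bystander, leave alone: terracotta disc, radius 25, height 12 (mm); origin at the centre of its underside
- valve: bystander, leave alone: small brass valve with black handle, about 60 long and 63 high (mm); origin at the centre of its underside
There are look-alikes about, which are no part of the job. Leave any green or pink look-alike of the tin_3 alone.

How it is judged:
By the outcome, as a careful person would: the job done as asked, in the order asked, and still so for the second after the job is handed in, while the arm keeps its last pose, push and grip.
It also fails if it takes over 72 s, if anything falls off the work surface, if the arm or the gripper's body presses on something with over 40 N, if the wrist force passes 120 N, or if a joint passes its speed limit or range.

## Robot

A 6-joint arm with a two-finger parallel gripper is mounted at the origin on the work surface. World frame = base frame: x ahead of the robot, y to its left, z up, the work surface at z = 0. Lengths are in m, angles in rad, forces in N, time in s.
With the tool pointing down it reaches from about 0.35 to 0.775 m from the base axis. Payload 5.5 kg.
Tool frame: the origin (TCP) lies at the very end of the fingers, on their centre line; the grasp point (between the pads) lies 19 mm behind it; z points along the fingers, y is the direction in which the jaws open and shut (so a half turn about z gives the same grasp; the last joint's range is limited). The gripper opens to 85 mm and grips with 20 to 120 N. Pads are 22 mm wide; open, the fingers measure 114 mm over their backs; the gripper's body (76 mm by 85 mm) begins 54 mm behind the grasp point. The pads swing forward as they close: fully open they stand 13 mm farther back than shut.
Start: joints at [1.032, 0.313, 0.046, 1.304, 0, 1.431], TCP at [0.223, 0.53, 0.231] pointing down, gripper open.
Joint ranges: [-2.76, 2.76], [-0.86, 1.69], [-1.03, 1.26], [-2.2, 2.34], [-1.47, 1.5], [-3.14, 3.14]. Speed limits (rad/s): [2.57, 2.57, 3.14, 3.14, 3.14, 3.14].

## Interface

Orientations are given as a unit quaternion [w, x, y, z].
In Python, from workcell import get_state, imaging, env, spotter gives the robot as it stands.
- The arm moves only by the tool play_rows, never from a script. Its argument "moves" is a list of rows, each an object with "claw": the finger opening in cm, from 0 to 8.54; "delta_pos": the shift along the tool's x, y, z in cm, a list of three; "twist": the turn about the tool's z in degrees. A call has 1 to 12 rows; each row is the pose to reach, as a shift and turn from the pose commanded when the call began, along the tool's axes at that moment; what a row does not reach only later rows make up. A row lasts 1/8 s, in which the tool goes at most 62.5 mm and 10.7 degrees, less where a joint would pass 70% of its speed; a pose out of reach is approached as far as the arm can. A call with a gripper value outside its range is refused whole. The fingers move at their own pace and stop on an object; "force" is the grip in N (left out, the last holds). Time passes only in rows, so rows that repeat a pose let the fingers close. It gives the time, the measured TCP pose, the force and the opening at its end, in the units of the state.
- get_state(): the state, without advancing time (a new reading comes with each control period).
- imaging.read_camera(name): name is "scene" or "top"; returns the picture (420x560x3 uint8, red, green, blue); there is no depth.
- imaging.camera_info(name): a dict with "fx", "fy", "cx", "cy" (pixels), "world_to_cam" (4x4, takes a point from world to camera coordinates). Camera axes: x right, y down, z forward; pixel columns grow to the right and rows downward; lengths in m; the calibration is good to about 2 mm. A picture is of the moment at which its call begins. camera_info takes no time and is no camera call.
- env.hand_in(): hands the job in, once; it reports no verdict.
Trained networks look in the newest picture that a camera, given by its name, has taken for a name from the list of things; names that differ only in an ending like _2 or _b are one class to them, and where a whole thing is asked for, a point or a joint stands for the part that bears it (a point fixed in the world has none). Each returns a list of dicts, best first, with "conf" (0 to 1); they miss things now and then, are a little off and sometimes report something else, mostly with a low value. They report only what shows in the picture. A call takes as long as a camera call. They do not tell look-alikes from the thing itself.
- spotter.spot_in(camera, query): "extent" ([left, top, right, bottom] in pixels, round what is visible of it).
The state is a dict: "clock": time; "joint_pos": joint angles; "qvel": joint speeds; "tau": joint torques, N m; "tcp_pos": TCP position; "orientation": TCP orientation; "wrist_force": force on the tool from outside, world axes, zero at the start; "ft_torque": the same for the moment, N m; "finger_gap": finger opening in m.
Only numpy, scipy, OpenCV 4.12 (cv2) and the standard library are available. Lean on these libraries where they do the work, as an engineer would, in place of code of your own. Each camera call takes 0.05 s, during which the arm holds its last target. There are 200 camera calls.

## Working session

There is one attempt and no reset: what is moved stays moved. The work goes in short steps, Python scripts to look and compute and a tool call to move; the robot and the scene stay as the last step left them, time stands still between calls to the robot, and variables do not carry over. Pictures are saved under pics/ and viewed, about 8 in all and at most 12, crops included, and the job is handed in when it is done.

Besides the shell and the picture viewer there is one more tool, called after "Call:" as name(argument=value, ...) on one line, values as JSON. play_rows: Moves the arm, as the interface text tells. Its arguments: {"type":"object","properties":{"moves":{"type":"array"},"force":{"type":"number"}},"required":["moves"]}

```bash
ls; mkdir -p pics; cat > h.py <<'E'
import numpy as np, cv2
from workcell import get_state, imaging, env, spotter
def shot(cam,fn=None):
    im=np.array(imaging.read_camera(cam))
    if fn: cv2.imwrite('pics/'+fn,cv2.cvtColor(im,cv2.COLOR_RGB2BGR))
    return im
def ray(cam,u,v,z):
    c=imaging.camera_info(cam); T=np.array(c['world_to_cam']); R=T[:3,:3]; o=-R.T@T[:3,3]
    d=R.T@np.array([(u-c['cx'])/c['fx'],(v-c['cy'])/c['fy'],1]); return o+d*(z-o[2])/d[2]
def proj(cam,p):
    c=imaging.camera_info(cam); q=np.array(c['world_to_cam'])@np.append(p,1); return np.array([c['fx']*q[0]/q[2]+c['cx'],c['fy']*q[1]/q[2]+c['cy']])
E
python3 - <<'E'
from h import *
a=shot('top','top0.png'); b=shot('scene','scene0.png')
for c in('top','scene'):
    i=imaging.camera_info(c);T=np.array(i['world_to_cam']);print(c,i['fx'],i['cx'],i['cy'],(-T[:3,:3].T@T[:3,3]).round(3),T[:3,:3].round(2).tolist())
for q in('reader','module','lever','tin_1','window','lever_knob'):
    for c in ('top','scene'):
        try:
            for d in spotter.spot_in(c,q): print(q,c,np.round(d['extent']),round(d['conf'],2))
        except Exception as e: print(q,c,e)
s=get_state();print(s)
E
```

```text
pics
top 511.1215072976177 278.2784840469521 218.30688962505212 [ 0.476 -0.055  1.283] [[-0.01, -1.0, -0.02], [-1.0, 0.02, -0.08], [0.08, 0.02, -1.0]]
scene 411.82564206663517 275.11924311124875 200.72734877490214 [ 1.169 -0.016  0.803] [[-0.04, 1.0, 0.0], [0.77, 0.03, -0.64], [-0.64, -0.03, -0.77]]
reader top [247. 178. 357. 237.] 0.85
reader scene [201. 174. 317. 255.] 0.55
module top [293. 267. 306. 288.] 0.51
module top [427. 155. 448. 185.] 0.39
module scene [257. 156. 270. 182.] 0.75
lever top [317. 219. 359. 239.] 0.82
lever top [431. 229. 452. 248.] 0.23
lever scene [203. 178. 242. 201.] 0.81
tin_1 top [182. 192. 209. 217.] 0.95
tin_1 top [182. 246. 210. 273.] 0.79
tin_1 top [111. 254. 140. 281.] 0.76
tin_1 top [229. 266. 254. 292.] 0.72
tin_1 top [180. 288. 208. 316.] 0.7
tin_1 scene [356. 216. 386. 246.] 0.69
tin_1 scene [352. 143. 376. 176.] 0.69
tin_1 scene [309. 158. 334. 183.] 0.68
tin_1 scene [417. 169. 447. 201.] 0.65
tin_1 scene [351. 169. 380. 204.] 0.57
tin_1 scene [203. 176. 315. 256.] 0.55
window top [246. 177. 356. 236.] 0.86
window scene [202. 176. 315. 261.] 0.73
window scene [115. 191. 133. 208.] 0.69
lever_knob top [320. 222. 360. 235.] 0.63
lever_knob scene [200. 175. 240. 201.] 0.61
lever_knob scene [ 88. 234. 122. 275.] 0.26
{'clock': 0.7, 'joint_pos': array([1.03239832e+00, 3.13157492e-01, 4.60981970e-02, 1.30359386e+00,
       4.55674434e-06, 1.43121526e+00]), 'qvel': array([-0.00058035, -0.00017707, -0.00010375, -0.0010932 ,  0.00078517,
       -0.00040749]), 'tau': array([-2.65344152e-04, -4.80289257e+01,  2.98749804e+01, -3.00380425e-04,
       -2.46894442e-04, -8.38568980e-06]), 'tcp_pos': array([0.22330856, 0.52991274, 0.23134665]), 'orientation': array([2.16557142e-05, 1.98089557e-01, 9.80183923e-01, 6.82687009e-05]), 'wrist_force': array([0.66369307, 0.2336933 , 0.91760884]), 'ft_torque': array([ 0.0078078 , -0.00241197,  0.04807302]), 'finger_gap': 0.08508218189537618}
```

View pics/top0.png

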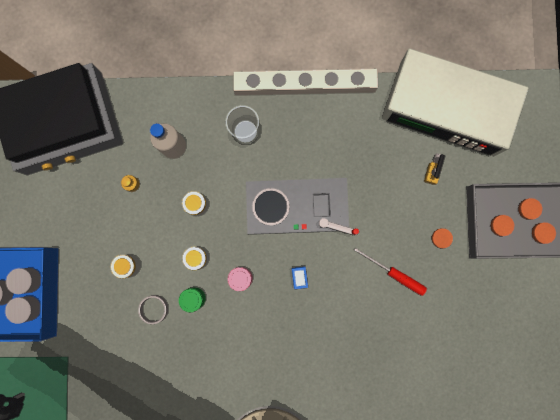

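View pics/scene0.png

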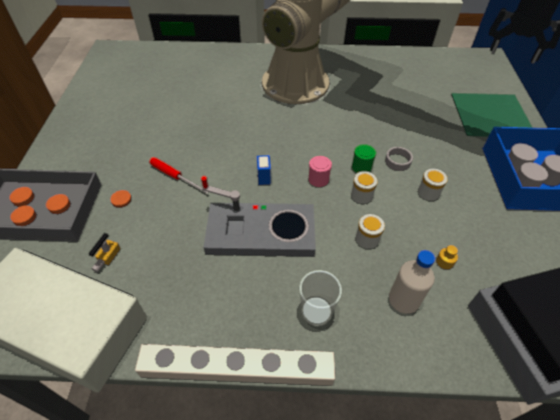

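Top view: reader centred at (298,206) with window (270,206), pocket (321,205), lever post (324,223), knob (355,231). The module is at (300,278). The tins, silver with brass lids, are at (193,204), (193,258) and (122,266). Look-alikes to leave are green (190,300) and pink (239,279).

```bash
python3 - <<'E'
from h import *
a=cv2.imread('pics/top0.png'); 
c=a[150:310,100:370]; cv2.imwrite('pics/crop0.png',cv2.resize(c,None,fx=2.96,fy=2.96,interpolation=cv2.INTER_CUBIC))
hsv=cv2.cvtColor(a,cv2.COLOR_BGR2HSV)
def blob(lo,hi,x0,y0,x1,y1):
    m=cv2.inRange(hsv,lo,hi); k=np.zeros_like(m); k[y0:y1,x0:x1]=m[y0:y1,x0:x1]
    p=cv2.findNonZero(k)
    return p
for n,b in (('t1',(180,190,208,218)),('t2',(180,244,208,274)),('t3',(108,252,138,282))):
    p=blob((15,120,80),(35,255,255),*b); (u,v),r=cv2.minEnclosingCircle(p); print(n,len(p),u,v,r,ray('top',u,v,.06).round(4))
p=blob((100,100,80),(130,255,255),285,262,315,295); r=cv2.minAreaRect(p);print('mod',r)
P=[ray('top',*q,.06)[:2] for q in cv2.boxPoints(r)];print(np.round(P,4))
p=blob((0,150,80),(8,255,255),345,222,365,242);print('knob',len(p),p.mean((0,1)),ray('top',*p.mean((0,1)),.1)) 
p=blob((0,0,0),(180,255,45),248,185,292,228);(u,v),r=cv2.minEnclosingCircle(p);print('win',u,v,r,ray('top',u,v,.03))
E
```

```text
t1 202 195.15313720703125 203.56272888183594 10.471672058105469 [0.61 0.17 0.06]
t2 199 195.75 258.0 10.201203346252441 [0.4789 0.1687 0.06  ]
t3 213 124.51010131835938 265.76263427734375 10.745699882507324 [0.4627 0.3403 0.06  ]
mod ((299.3538513183594, 277.330810546875), (21.582042694091797, 14.263994216918945), 82.87498474121094)
[[ 0.4532 -0.0588]
 [ 0.4569 -0.0926]
 [ 0.4062 -0.098 ]
 [ 0.4025 -0.0644]]
knob 32 [354.90625 231.0625 ] [ 0.53576768 -0.20778789  0.1       ]Traceback (most recent call last):
  File "<stdin>", line 14, in <module>
cv2.error: OpenCV(4.12.0) /io/opencv/modules/imgproc/src/shapedescr.cpp:201: error: (-215:Assertion failed) count >= 0 && (depth == CV_32F || depth == CV_32S) in function 'minEnclosingCircle'
```

View pics/crop0.png

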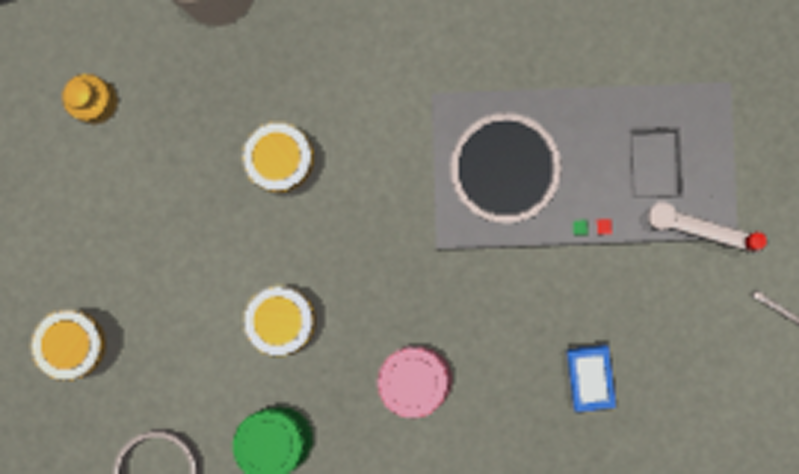

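```bash
python3 - <<'E'
from h import *
a=cv2.imread('pics/top0.png'); hsv=cv2.cvtColor(a,cv2.COLOR_BGR2HSV)
def sub(m,b):
    k=np.zeros_like(m);x0,y0,x1,y1=b;k[y0:y1,x0:x1]=m[y0:y1,x0:x1];return k
for n,b in (('t1',(180,190,208,218)),('t2',(180,244,208,274)),('t3',(108,252,138,282))):
    k=sub(cv2.inRange(hsv,(15,130,150),(35,255,255)),b); k=cv2.morphologyEx(k,cv2.MORPH_OPEN,np.ones((3,3)))
    M=cv2.moments(k,True);u,v=M['m10']/M['m00'],M['m01']/M['m00'];print(n,M['m00'],u,v,ray('top',u,v,.06).round(4))
k=sub(cv2.inRange(hsv,(0,0,0),(180,255,85)),(253,189,288,224))
M=cv2.moments(k,True);u,v=M['m10']/M['m00'],M['m01']/M['m00'];w=ray('top',u,v,.03);print('win',M['m00'],u,v,w.round(4))
# reader mask: bench is greenish; g-(r+b)/2
f=a.astype(float); d=cv2.GaussianBlur(f[...,1]-(f[...,0]+f[...,2])/2,(3,3),0)
print(d[206,292:318].round(1).tolist(), d[206,220:260].round(1).tolist())
k=sub(((d<2.5)*255).astype(np.uint8),(238,170,358,238)); k=cv2.morphologyEx(k,cv2.MORPH_CLOSE,np.ones((5,5)));k=cv2.morphologyEx(k,cv2.MORPH_OPEN,np.ones((9,9)))
c=max(cv2.findContours(k,0,1)[0],key=cv2.contourArea);r=cv2.minAreaRect(c);print(r)
P=np.array([ray('top',*q,.03)[:2] for q in cv2.boxPoints(r)]);print(P.round(4),P.mean(0),[np.linalg.norm(P[i]-P[i-1]).round(4) for i in range(4)])
# projected prediction of pocket etc from crop readings
cr=lambda X,Y,z:ray('top',100+(X+.5)/2.96-.5,150+(Y+.5)/2.96-.5,z)[:2]
R=np.array([cr(*q,.03) for q in((432,91),(732,84),(736,238),(436,248))]);print('R',R.round(4),R.mean(0))
K=np.array([cr(*q,.03) for q in((630,130),(679,128),(682,197),(633,198))]);print('pocket',K.round(4),K.mean(0))
print('post',cr(662,215,.079),'knobtop',cr(758,241,.111),'winc',cr(505,168,.03))
K=np.array([cr(*q,.06) for q in((567,351),(608,344),(616,406),(575,413))]);print('mod',K.round(4),K.mean(0))
m=a[195:222,308:334].min(2);print(m[10],m[:,13])
E
```

```text
t1 187.0 192.86631016042782 202.25133689839572 [0.6132 0.1755 0.06  ]
t2 190.0 193.1578947368421 257.90526315789475 [0.4792 0.1749 0.06  ]
t3 200.0 121.5 265.84 [0.4626 0.3475 0.06  ]
win 770.0 270.2415584415584 206.07012987012988 [ 0.6041 -0.0103  0.03  ]
[-1.2, -1.2, -1.3, -1.4, -1.5, -1.4, -1.4, -1.5, -1.5, -1.2, -1.3, -1.4, -1.4, -1.3, -1.1, -0.9, -0.9, -0.9, -0.9, -0.9, -1.0, -1.0, -1.0, -1.0, -1.1, -1.2] [6.3, 6.1, 6.2, 6.4, 6.6, 6.6, 6.2, 6.2, 6.6, 6.6, 6.7, 6.8, 6.3, 6.1, 6.3, 6.5, 6.6, 6.6, 6.5, 6.2, 6.2, 6.1, 6.0, 6.2, 6.4, 5.8, 3.2, 0.2, -1.0, -1.2, -1.3, -2.0, -3.4, -4.6, -3.7, -1.5, -0.5, -0.5, -0.6, -0.6]
((296.90673828125, 205.64151000976562), (53.534908294677734, 101.57192993164062), 88.40885925292969)
[[ 0.6692  0.0505]
 [ 0.6719 -0.2006]
 [ 0.5397 -0.201 ]
 [ 0.5365  0.048 ]] [ 0.60433352 -0.07576761] [np.float64(0.1327), np.float64(0.251), np.float64(0.1322), np.float64(0.249)]
R [[ 0.6689  0.0499]
 [ 0.6705 -0.2006]
 [ 0.5419 -0.2008]
 [ 0.5374  0.0478]] [ 0.60467971 -0.07592191]
pocket [[ 0.6333 -0.1149]
 [ 0.6343 -0.1557]
 [ 0.5767 -0.157 ]
 [ 0.5765 -0.1164]] [ 0.60518748 -0.13599316]
post [ 0.55859899 -0.13676611] knobtop [ 0.53512787 -0.20829186] winc [ 0.60317183 -0.01037271]
mod [[ 0.4514 -0.0595]
 [ 0.4566 -0.0925]
 [ 0.407  -0.0981]
 [ 0.4018 -0.0651]] [ 0.42917941 -0.07880938]
[132 132 133 134 124  96 133 133 131 133 131 132 133 134 134 134 134 135
 133 129 106  85 120 132 131 130] [115 132 131 130 132 133 132 133 132 134 134 135 135 136 136 136 136 137
 137 137 132 113 136 148 174 192 191]
```

```bash
cat >> h.py <<'E'
from scipy.spatial.transform import Rotation as Ro
def to(*targets):
    s=get_state();q=s['orientation'];R=Ro.from_quat([q[1],q[2],q[3],q[0]]).as_matrix()
    psi=np.degrees(np.arctan2(R[1,0],R[0,0]));print('t',round(s['clock'],2),'tcp',s['tcp_pos'].round(4),'psi',psi.round(2),'tilt',R[:,2].round(4),'F',s['wrist_force'].round(2),'gap',round(s['finger_gap'],4))
    for x,y,z,p in targets:
        print('delta cm',(R.T@(np.array([x,y,z])-s['tcp_pos'])*100).round(2),'twist',round((psi-p+180)%360-180,2))
E
python3 -c "
from h import *
to((.4292,-.0787,.15,186.2),(.4292,-.0787,.085,186.2))"
```

```text
t 0.7 tcp [0.2233 0.5299 0.2313] psi 157.15 tilt [ 1.e-04  1.e-04 -1.e+00] F [0.66 0.23 0.92] gap 0.0851
delta cm [-42.61 -48.09   8.13] twist -29.05
delta cm [-42.61 -48.09  14.63] twist -29.05
```

Call:
play_rows(moves=[{"claw":7,"delta_pos":[-3.9,-4.4,0],"twist":-5},{"claw":7,"delta_pos":[-7.8,-8.8,0],"twist":-10},{"claw":7,"delta_pos":[-11.7,-13.2,0],"twist":-15},{"claw":7,"delta_pos":[-15.6,-17.6,0],"twist":-20},{"claw":7,"delta_pos":[-19.5,-22,0],"twist":-25},{"claw":7,"delta_pos":[-23.4,-26.4,0],"twist":-29},{"claw":7,"delta_pos":[-27.3,-30.8,0],"twist":-29},{"claw":7,"delta_pos":[-31.2,-35.2,0],"twist":-29},{"claw":7,"delta_pos":[-35.1,-39.6,2],"twist":-29},{"claw":7,"delta_pos":[-39,-44,5],"twist":-29},{"claw":7,"delta_pos":[-42.6,-48.1,8],"twist":-29},{"claw":7,"delta_pos":[-42.6,-48.1,10],"twist":-29}])

```text
clock: 2.2
tcp_pos: [0.4302, -0.0823, 0.1303]
orientation: [0.0, -0.051, 0.999, -0.0]
wrist_force: [0.2, 0.9, -0.2]
finger_gap: 0.0702
```

```bash
python3 -c "
from h import *
to((.4292,-.0787,.07,186.2),(.4292,-.0787,.028,186.2))
a=shot('top','t1.png');c=a[170:330,230:390];cv2.imwrite('pics/c1.png',cv2.cvtColor(cv2.resize(c,None,fx=3.5,fy=3.5,interpolation=cv2.INTER_CUBIC),4))"
```

```text
t 2.2 tcp [ 0.4302 -0.0823  0.1303] psi -174.16 tilt [ 1.e-03 -8.e-04 -1.e+00] F [ 0.24  0.94 -0.17] gap 0.0702
delta cm [0.07 0.37 6.03] twist -0.36
delta cm [ 0.08  0.38 10.23] twist -0.36
```

View pics/c1.png

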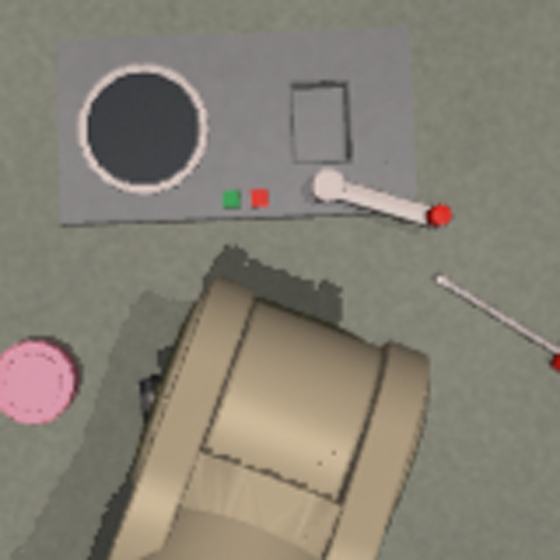

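The top view shows the arm hiding the module. The reader, pocket (320,122) and lever are unchanged. Descending.

Call:
play_rows(moves=[{"claw":7,"delta_pos":[0,0,3],"twist":0},{"claw":7,"delta_pos":[0,0,6],"twist":0},{"claw":7,"delta_pos":[0,0,6],"twist":0}])

```text
clock: 2.62
tcp_pos: [0.4273, -0.0777, 0.0702]
orientation: [-0.002, -0.054, 0.999, 0.001]
wrist_force: [-1.5, -0.2, -0.1]
finger_gap: 0.07
```

```bash
python3 -c "
from h import *
to((.4292,-.0787,.028,186.2))
a=shot('scene','s1.png');c=a[110:270,190:350];cv2.imwrite('pics/c2.png',cv2.cvtColor(cv2.resize(c,None,fx=3.5,fy=3.5,interpolation=cv2.INTER_CUBIC),4))"
```

```text
t 2.62 tcp [ 0.4273 -0.0777  0.0702] psi -173.81 tilt [-0.0038  0.0016 -1.    ] F [-1.5  -0.2  -0.08] gap 0.07
delta cm [-0.19 -0.13  4.22] twist -0.01
```

View pics/c2.png

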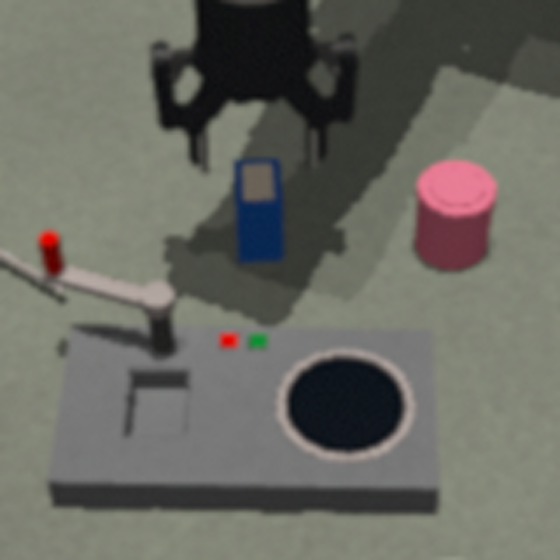

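The module (260,210) sits centred between the two fingers, which are still above it. Lowering and gripping.

Call:
play_rows(moves=[{"claw":7,"delta_pos":[0,0,2.2],"twist":0},{"claw":7,"delta_pos":[0,0,4.3],"twist":0},{"claw":7,"delta_pos":[0,0,4.3],"twist":0},{"claw":2.8,"delta_pos":[0,0,4.3],"twist":0},{"claw":2.8,"delta_pos":[0,0,4.3],"twist":0},{"claw":2.8,"delta_pos":[0,0,4.3],"twist":0},{"claw":2.8,"delta_pos":[0,0,4.3],"twist":0},{"claw":2.8,"delta_pos":[0,0,4.3],"twist":0},{"claw":2.8,"delta_pos":[0,0,4.3],"twist":0}], force=40)

```text
clock: 3.8
tcp_pos: [0.4304, -0.0791, 0.0297]
orientation: [0.001, -0.054, 0.999, -0.0]
wrist_force: [-0.5, -0.4, 6.9]
finger_gap: 0.0335
```

```bash
python3 -c "
from h import *
to((.4292,-.0787,.13,186.2),(.606,-.136,.13,180.6))"
```

```text
t 3.8 tcp [ 0.4304 -0.0791  0.0297] psi -173.84 tilt [ 2.7e-03 -7.0e-04 -1.0e+00] F [-0.55 -0.42  6.92] gap 0.0335
delta cm [  0.09   0.04 -10.03] twist -0.04
delta cm [-16.88  -7.55  -9.98] twist 5.56
```

Call:
play_rows(moves=[{"claw":2.8,"delta_pos":[0,0,-4],"twist":0},{"claw":2.8,"delta_pos":[0,0,-8],"twist":0},{"claw":2.8,"delta_pos":[0,0,-11],"twist":0},{"claw":2.8,"delta_pos":[-3.5,-1.5,-11],"twist":2},{"claw":2.8,"delta_pos":[-8,-3.5,-11],"twist":4},{"claw":2.8,"delta_pos":[-12.5,-5.5,-11],"twist":5.6},{"claw":2.8,"delta_pos":[-15.5,-6.9,-11],"twist":5.6},{"claw":2.8,"delta_pos":[-16.9,-7.55,-11],"twist":5.6},{"claw":2.8,"delta_pos":[-16.9,-7.55,-9],"twist":5.6},{"claw":2.8,"delta_pos":[-16.9,-7.55,-7],"twist":5.6},{"claw":2.8,"delta_pos":[-16.9,-7.55,-6.5],"twist":5.6},{"claw":2.8,"delta_pos":[-16.9,-7.55,-6.5],"twist":5.6}])

```text
clock: 5.3
tcp_pos: [0.6051, -0.1357, 0.0935]
orientation: [-0.0, -0.005, 1.0, 0.0]
wrist_force: [0.7, -1.0, -0.4]
finger_gap: 0.0335
```

```bash
python3 -c "
from h import *
a=shot('scene','s2.png');x0,y0=180,120;c=cv2.resize(a[y0:y0+150,x0:x0+150],None,fx=4,fy=4,interpolation=cv2.INTER_CUBIC);cv2.imwrite('pics/c3.png',cv2.cvtColor(c,4))
b=shot('top','t2.png')
to((.606,-.136,.06,180.6))
for d in spotter.spot_in('scene','module'):print(d)
s=get_state()
z=s['tcp_pos'][2]-.0285
P=s['tcp_pos']
for dz in(0,.06):
  for dx,dy in((.025,.017),(.025,-.017),(-.025,-.017),(-.025,.017)): print(dz,dx,dy,((proj('scene',P+[dx,dy,z+dz-P[2]])-[x0,y0])*4).round(1))
"
```

```text
t 5.4 tcp [ 0.6058 -0.1359  0.0943] psi -179.45 tilt [ 1.4e-03 -4.0e-04 -1.0e+00] F [ 0.43 -0.26 -0.81] gap 0.0334
delta cm [-0.02 -0.01  3.43] twist -0.05
{'extent': [221.6, 191.0, 240.5, 224.0], 'conf': 0.85}
{'extent': [148.7, 157.3, 199.7, 188.9], 'conf': 0.74}
0 0.025 0.017 [236.2 412.7]
0 0.025 -0.017 [175.1 410.6]
0 -0.025 -0.017 [185.7 340.5]
0 -0.025 0.017 [244.7 342.5]
0.06 0.025 0.017 [228.5 345. ]
0.06 0.025 -0.017 [164.1 342.9]
0.06 -0.025 -0.017 [175.6 271.6]
0.06 -0.025 0.017 [237.7 273.6]
```

View pics/c3.png

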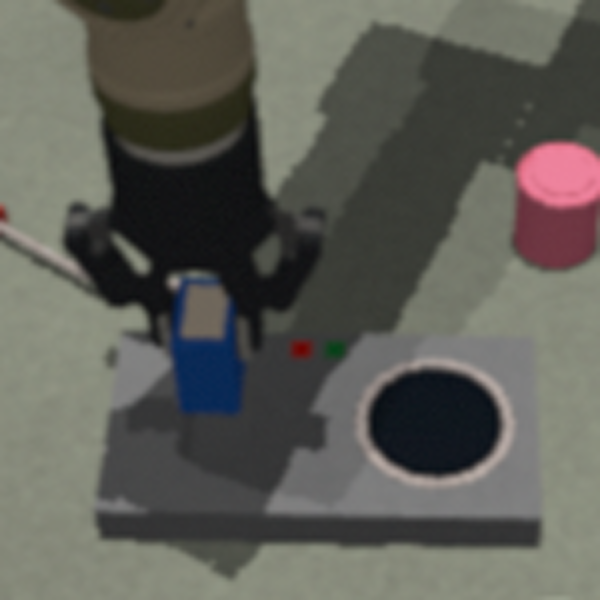

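```bash
python3 -c "
from h import *
f=lambda X,Y,s,x0,y0,z: ray('scene',x0+(X+.5)/s-.5,y0+(Y+.5)/s-.5,z)[:2].round(4)
print('pocket far/near/l/r',[f(*q,3.5,190,110,.03) for q in((131,370),(189,370),(189,437),(126,437))])
print('reader top s1',[f(*q,3.5,190,110,.03) for q in((69,327),(435,330),(438,489),(53,487))])
print('reader top s2',[f(*q,4,180,120,.03) for q in((118,335),(536,336),(543,516),(97,513))])
print('modbot',[f(*q,4,180,120,.066) for q in((181,411),(242,412))],'modtop',[f(*q,4,180,120,.126) for q in((171,341),(236,341),(179,279),(230,279))])
a=cv2.imread('pics/s2.png');h=cv2.cvtColor(a,cv2.COLOR_BGR2HSV);m=cv2.inRange(h,(100,100,40),(130,255,255))[185:230,215:250]
for r in range(0,45,3):
  w=np.where(m[r])[0]
  if len(w):print(r+185,w.min()+215,w.max()+215)
p=get_state()['tcp_pos'];print(proj('scene',[p[0]+.025,p[1]-.017,.066]),proj('scene',[p[0]+.025,p[1]+.017,.066]))
"
```

```text
pocket far/near/l/r [array([ 0.583 , -0.1544]), array([ 0.5813, -0.1153]), array([ 0.636 , -0.1104]), array([ 0.6377, -0.1513])]
reader top s1 [array([ 0.5475, -0.2016]), array([0.5395, 0.0511]), array([0.6692, 0.0507]), array([ 0.678, -0.193])]
reader top s2 [array([ 0.5485, -0.202 ]), array([0.5386, 0.0504]), array([0.6672, 0.052 ]), array([ 0.6757, -0.1953])]
modbot [array([ 0.63  , -0.1506]), array([ 0.6293, -0.1167])] modtop [array([ 0.6285, -0.1504]), array([ 0.627 , -0.1161]), array([ 0.5851, -0.1514]), array([ 0.584 , -0.1237])]
191 225 226
194 223 225
197 223 238
200 223 238
203 223 238
206 223 238
209 223 239
212 224 241
215 224 240
218 224 240
221 225 240
[223.77087891 222.64794225] [239.03820103 223.16827189]
```

```bash
cat > e.py <<'E'
from h import *
def edge(cam,im,p,q,z,n=25,w=4):
    """subpixel edge near segment p-q (pixels): returns fitted end points in world at height z"""
    g=cv2.GaussianBlur(im,(0,0),.7).astype(np.float32); p,q=map(np.array,(p,q));d=(q-p)/np.linalg.norm(q-p);nn=np.array([-d[1],d[0]])
    t=np.arange(-w,w+.01,.25);pts=[]
    for s in np.linspace(.08,.92,n):
        c=p+(q-p)*s;xy=(c+t[:,None]*nn).astype(np.float32)
        v=cv2.remap(g,xy[:,0],xy[:,1],cv2.INTER_LINEAR)[:,0].astype(float)
        if v.ndim==1:v=v[:,None]
        e=np.abs(np.gradient(v,axis=0)).sum(1);pts.append(c+nn*(e*t).sum()/e.sum() if 0 else c+nn*t[e.argmax()])
    vx,vy,x0,y0=cv2.fitLine(np.array(pts,np.float32),cv2.DIST_HUBER,0,.01,.01).ravel()
    f=lambda a:np.array([x0,y0])+np.dot(a-[x0,y0],[vx,vy])*np.array([vx,vy])
    return np.array([ray(cam,*f(a),z)[:2] for a in (p,q)]).round(4)
E
python3 - <<'E'
from e import *
T=cv2.imread('pics/top0.png');S=cv2.imread('pics/scene0.png');S2=cv2.imread('pics/s2.png')
c0=lambda X,Y:(100+(X+.5)/2.96-.5,150+(Y+.5)/2.96-.5)
c2=lambda X,Y:(190+(X+.5)/3.5-.5,110+(Y+.5)/3.5-.5)
c3=lambda X,Y:(180+(X+.5)/4-.5,120+(Y+.5)/4-.5)
def show(n,cam,im,f,L,z):
    print(n,[edge(cam,im,f(*L[i]),f(*L[(i+1)%4]),z).tolist() for i in range(4)])
show('top reader','top',T,c0,[(432,91),(732,84),(736,238),(436,248)],.03)
show('top pocket','top',T,c0,[(630,130),(679,128),(682,197),(633,198)],.03)
show('scn reader','scene',S,c2,[(69,327),(435,330),(438,489),(53,487)],.03)
show('scn pocket','scene',S,c2,[(131,370),(189,370),(189,437),(126,437)],.03)
show('top mod','top',T,c0,[(567,351),(608,344),(616,406),(575,413)],.06)
show('scn modbot','scene',S2,c3,[(181,411),(242,412),(236,341),(171,341)],.066)
show('scn modtop','scene',S2,c3,[(171,341),(236,341),(230,279),(179,279)],.126)
E
```

```text
top reader [[[0.6676, 0.0499], [0.6732, -0.2006]], [[0.6705, -0.201], [0.542, -0.2015]], [[0.5442, -0.2008], [0.5377, 0.0478]], [[0.5374, 0.0481], [0.6689, 0.0487]]]
top pocket [[[0.6276, -0.1155], [0.6314, -0.156]], [[0.6334, -0.1498], [0.5768, -0.1579]], [[0.5714, -0.1562], [0.5767, -0.1164]], [[0.5767, -0.1194], [0.6333, -0.1152]]]
scn reader [[[0.5477, -0.2016], [0.5379, 0.0511]], [[0.5397, 0.0492], [0.669, 0.0523]], [[0.6694, 0.0507], [0.6741, -0.1935]], [[0.6775, -0.1969], [0.5474, -0.2022]]]
scn pocket [[[0.5835, -0.1544], [0.5785, -0.1158]], [[0.5815, -0.1142], [0.6351, -0.1164]], [[0.6356, -0.1104], [0.6337, -0.1515]], [[0.6371, -0.1463], [0.5831, -0.1555]]]
top mod [[[0.4436, -0.0631], [0.457, -0.0923]], [[0.4561, -0.0879], [0.4064, -0.0924]], [[0.4089, -0.0981], [0.4098, -0.0654]], [[0.4023, -0.0694], [0.4519, -0.0636]]]
scn modbot [[[0.6303, -0.1506], [0.6285, -0.1168]], [[0.6292, -0.1186], [0.5793, -0.1198]], [[0.5782, -0.1251], [0.5798, -0.1624]], [[0.5813, -0.1648], [0.63, -0.1505]]]
scn modtop [[[0.6271, -0.1506], [0.6257, -0.1163]], [[0.6229, -0.111], [0.5888, -0.1294]], [[0.5909, -0.126], [0.5758, -0.1484]], [[0.5853, -0.1489], [0.6288, -0.1468]]]
```

Call:
play_rows(moves=[{"claw":2.8,"delta_pos":[-0.3,0,1],"twist":-0.9},{"claw":2.8,"delta_pos":[-0.3,0,2],"twist":-0.9},{"claw":2.8,"delta_pos":[-0.3,0,3],"twist":-0.9},{"claw":2.8,"delta_pos":[-0.3,0,3.5],"twist":-0.9},{"claw":2.8,"delta_pos":[-0.3,0,4.0],"twist":-0.9},{"claw":2.8,"delta_pos":[-0.3,0,4.0],"twist":-0.9}])

```text
clock: 6.2
tcp_pos: [0.608, -0.1356, 0.0528]
orientation: [-0.0, -0.013, 1.0, 0.0]
wrist_force: [0.6, 0.4, -0.7]
finger_gap: 0.0334
```

```bash
python3 -c "
from h import *
to((.6088,-.136,.037,181.45));print(get_state()['ft_torque'])"
```

```text
t 6.2 tcp [ 0.608  -0.1356  0.0528] psi -178.55 tilt [-6.e-04  3.e-04 -1.e+00] F [ 0.64  0.43 -0.7 ] gap 0.0334
delta cm [-0.08 -0.04  1.58] twist -0.0
[ 0.01368377 -0.02083549 -0.00493864]
```

Call:
play_rows(moves=[{"claw":2.8,"delta_pos":[0,0,0.5],"twist":0},{"claw":2.8,"delta_pos":[0,0,1.0],"twist":0},{"claw":2.8,"delta_pos":[0,0,1.4],"twist":0},{"claw":2.8,"delta_pos":[0,0,1.6],"twist":0},{"claw":2.8,"delta_pos":[0,0,1.8],"twist":0},{"claw":2.8,"delta_pos":[0,0,1.8],"twist":0}])

```text
clock: 6.95
tcp_pos: [0.608, -0.1356, 0.0377]
orientation: [0.0, -0.013, 1.0, -0.0]
wrist_force: [-6.4, 2.2, 13.3]
finger_gap: 0.0336
```

```bash
python3 -c "
from h import *
to((.6088,-.136,.037,181.45));print(get_state()['ft_torque'])"
```

```text
t 6.95 tcp [ 0.608  -0.1356  0.0377] psi -178.54 tilt [ 7.e-04 -4.e-04 -1.e+00] F [-6.37  2.17 13.29] gap 0.0336
delta cm [-0.08 -0.04  0.07] twist 0.01
[0.41105123 1.26553869 0.03389265]
```

Call:
play_rows(moves=[{"claw":7,"delta_pos":[0,0,1.6],"twist":0},{"claw":7,"delta_pos":[0,0,1.5],"twist":0},{"claw":7,"delta_pos":[0,0,1.5],"twist":0},{"claw":7,"delta_pos":[0,0,1.5],"twist":0},{"claw":7,"delta_pos":[0,0,1.5],"twist":0},{"claw":7,"delta_pos":[0,0,-1],"twist":0},{"claw":7,"delta_pos":[0,0,-5],"twist":0},{"claw":7,"delta_pos":[0,0,-9],"twist":0},{"claw":7,"delta_pos":[0,0,-10],"twist":0}], force=30)

```text
clock: 8.07
tcp_pos: [0.6098, -0.1362, 0.1378]
orientation: [0.002, -0.013, 1.0, -0.001]
wrist_force: [0.9, -0.4, 0.1]
finger_gap: 0.07
```

```bash
python3 -c "
from h import *
to((.535,-.208,.16,71.8),(.535,-.208,.085,71.8))"
```

```text
t 8.07 tcp [ 0.6098 -0.1362  0.1378] psi -178.55 tilt [ 0.0042 -0.0014 -1.    ] F [ 0.9  -0.4   0.09] gap 0.07
delta cm [ 7.65 -6.99 -2.24] twist 109.65
delta cm [ 7.68 -6.98  5.26] twist 109.65
```

Call:
play_rows(moves=[{"claw":5,"delta_pos":[0.5,-0.5,-2.2],"twist":10},{"claw":4,"delta_pos":[2,-2,-2.2],"twist":20},{"claw":4,"delta_pos":[4,-3.5,-2.2],"twist":30},{"claw":4,"delta_pos":[5.5,-5,-2.2],"twist":40},{"claw":4,"delta_pos":[7,-6,-2.2],"twist":50},{"claw":4,"delta_pos":[7.6,-7,-2.2],"twist":60},{"claw":4,"delta_pos":[7.6,-7,-2.2],"twist":70},{"claw":4,"delta_pos":[7.6,-7,-2.2],"twist":80},{"claw":4,"delta_pos":[7.6,-7,-2.2],"twist":90},{"claw":4,"delta_pos":[7.6,-7,-2.2],"twist":100},{"claw":4,"delta_pos":[7.6,-7,-1.5],"twist":109.6},{"claw":4,"delta_pos":[7.6,-7,-1.5],"twist":109.6}])

```text
clock: 9.57
tcp_pos: [0.533, -0.207, 0.1484]
orientation: [-0.002, 0.809, 0.587, -0.001]
wrist_force: [-0.7, 0.0, -0.1]
finger_gap: 0.04
```

```bash
python3 -c "
from e import *
to((.535,-.208,.086,71.8))
a=shot('scene','s3.png');x0,y0=170,120;c=cv2.resize(a[y0:y0+150,x0:x0+150],None,fx=4,fy=4,interpolation=cv2.INTER_CUBIC);cv2.imwrite('pics/c4.png',cv2.cvtColor(c,4))
print((proj('scene',[.535,-.208,.111])-[x0,y0])*4)
"
```

```text
t 9.57 tcp [ 0.533  -0.207   0.1484] psi 71.95 tilt [-0.0029  0.0018 -1.    ] F [-0.75  0.04 -0.12] gap 0.04
delta cm [-0.04  0.24  6.23] twist 0.15
[131.97061201 225.52048445]
```

View pics/c4.png

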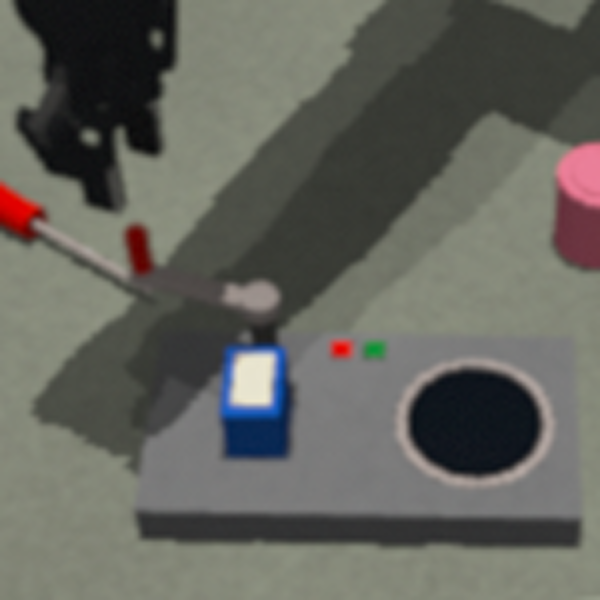

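Module stands upright in the pocket (255,405). The knob (137,232) sits below the fingers. Going down around it.

Call:
play_rows(moves=[{"claw":4,"delta_pos":[0,0.1,2.5],"twist":0},{"claw":4,"delta_pos":[0,0.1,5],"twist":0},{"claw":4,"delta_pos":[0,0.1,6.1],"twist":0},{"claw":4,"delta_pos":[0,0.1,6.1],"twist":0},{"claw":1.8,"delta_pos":[0,0.1,6.1],"twist":0},{"claw":1.8,"delta_pos":[0,0.1,6.1],"twist":0},{"claw":1.8,"delta_pos":[0,0.1,6.1],"twist":0}], force=20)

```text
clock: 10.5
tcp_pos: [0.5354, -0.2081, 0.09]
orientation: [0.001, 0.81, 0.587, 0.0]
wrist_force: [0.3, -0.2, 0.1]
finger_gap: 0.0179
```

```bash
python3 - <<'E'
from h import *
to()
s=get_state();H=np.array([.5587,-.1368]);p=s['tcp_pos'][:2];r=p-H;print(np.linalg.norm(r),np.degrees(np.arctan2(r[1],r[0])))
psi=np.radians(71.8);ex=np.array([np.cos(psi),np.sin(psi)]);ey=np.array([np.cos(psi-np.pi/2),np.sin(psi-np.pi/2)])
# commanded pos taken as p
a0=-108.2
for a in np.linspace(a0+9,5.4,13):
    q=H+.075*np.array([np.cos(np.radians(a)),np.sin(np.radians(a))]);d=q-p
    print(round(a,1),(np.array([d@ex,d@ey])*100).round(2),round(-(a-a0),1))
E
```

```text
t 10.5 tcp [ 0.5354 -0.2081  0.09  ] psi 71.86 tilt [ 1.1e-03 -5.0e-04 -1.0e+00] F [ 0.31 -0.17  0.11] gap 0.0179
0.07503405742480798 -108.10894194071494
-99.2 [0.1  1.16] -9.0
-90.5 [0.36 2.27] -17.7
-81.8 [0.79 3.33] -26.4
-73.1 [1.37 4.31] -35.1
-64.3 [2.1  5.19] -43.9
-55.6 [2.95 5.94] -52.6
-46.9 [3.9  6.57] -61.3
-38.2 [4.94 7.04] -70.0
-29.5 [6.04 7.34] -78.7
-20.8 [7.17 7.48] -87.4
-12.0 [8.31 7.44] -96.2
-3.3 [9.43 7.24] -104.9
5.4 [10.51  6.86] -113.6
```

Call:
play_rows(moves=[{"claw":1.8,"delta_pos":[0.1,1.16,0],"twist":-9},{"claw":1.8,"delta_pos":[0.36,2.27,0],"twist":-17.7},{"claw":1.8,"delta_pos":[0.79,3.33,0],"twist":-26.4},{"claw":1.8,"delta_pos":[1.37,4.31,0],"twist":-35.1},{"claw":1.8,"delta_pos":[2.1,5.19,0],"twist":-43.9},{"claw":1.8,"delta_pos":[2.95,5.94,0],"twist":-52.6},{"claw":1.8,"delta_pos":[3.9,6.57,0],"twist":-61.3},{"claw":1.8,"delta_pos":[4.94,7.04,0],"twist":-70},{"claw":1.8,"delta_pos":[6.04,7.34,0],"twist":-78.7},{"claw":1.8,"delta_pos":[7.17,7.48,0],"twist":-87.4},{"claw":1.8,"delta_pos":[8.31,7.44,0],"twist":-96.2},{"claw":1.8,"delta_pos":[8.31,7.44,0],"twist":-96.2}])

```text
clock: 12.0
tcp_pos: [0.6318, -0.1515, 0.0895]
orientation: [0.0, 0.104, 0.995, 0.0]
wrist_force: [0.5, 0.5, -0.0]
finger_gap: 0.0179
```

```bash
python3 - <<'E'
from h import *
H=np.array([.5587,-.1368])
f=lambda a:(*(H+.075*np.array([np.cos(np.radians(a)),np.sin(np.radians(a))])),.089,168+12+a)
to(f(-12),f(-4),f(2),f(5),f(8))
E
```

```text
t 12.0 tcp [ 0.6318 -0.1515  0.0895] psi 168.03 tilt [ 4.e-04  0.e+00 -1.e+00] F [ 0.55  0.54 -0.01] gap 0.0179
delta cm [-0.04 -0.08  0.05] twist 0.03
delta cm [0.03 0.97 0.05] twist -7.97
delta cm [0.18 1.74 0.05] twist -13.97
delta cm [0.29 2.11 0.05] twist -16.97
delta cm [0.41 2.49 0.05] twist -19.97
```

Call:
play_rows(moves=[{"claw":1.8,"delta_pos":[0.07,1.05,0],"twist":-8},{"claw":1.8,"delta_pos":[0.2,1.8,0],"twist":-13},{"claw":1.8,"delta_pos":[0.3,2.1,0],"twist":-13},{"claw":1.8,"delta_pos":[0.3,2.2,0],"twist":-13},{"claw":1.8,"delta_pos":[0.3,2.2,0],"twist":-13}])

```text
clock: 12.62
tcp_pos: [0.6333, -0.1321, 0.0895]
orientation: [0.0, -0.007, 1.0, -0.002]
wrist_force: [0.7, -4.9, -1.0]
finger_gap: 0.0181
```

```bash
python3 -c "
from h import *
to()"
```

```text
t 12.62 tcp [ 0.6333 -0.1321  0.0895] psi -179.24 tilt [ 5.0e-04 -3.1e-03 -1.0e+00] F [ 0.66 -4.92 -1.04] gap 0.0181
```

Call:
play_rows(moves=[{"claw":1.8,"delta_pos":[0,0.2,0],"twist":0},{"claw":1.8,"delta_pos":[0,0.3,0],"twist":0},{"claw":1.8,"delta_pos":[0,0.3,0],"twist":0}])

```text
clock: 13.0
tcp_pos: [0.6334, -0.1317, 0.0896]
orientation: [0.0, -0.006, 1.0, -0.004]
wrist_force: [0.6, -12.3, -3.1]
finger_gap: 0.0178
```

```bash
python3 -c "
from h import *
to()"
```

```text
t 13.0 tcp [ 0.6334 -0.1317  0.0896] psi -179.35 tilt [ 5.0e-04 -7.4e-03 -1.0e+00] F [  0.6  -12.26  -3.06] gap 0.0178
```

Call:
play_rows(moves=[{"claw":1.8,"delta_pos":[0,-0.5,0],"twist":0},{"claw":3,"delta_pos":[0,-0.6,0],"twist":0},{"claw":4,"delta_pos":[0,-0.6,0],"twist":0},{"claw":4,"delta_pos":[0,-0.6,0],"twist":0},{"claw":4,"delta_pos":[0,-0.6,-3],"twist":0},{"claw":4,"delta_pos":[0,-0.6,-7],"twist":0},{"claw":6,"delta_pos":[0,-0.6,-10],"twist":0},{"claw":8.5,"delta_pos":[0,3,-10],"twist":0},{"claw":8.5,"delta_pos":[0,9,-10],"twist":0},{"claw":8.5,"delta_pos":[0,15,-10],"twist":0},{"claw":8.5,"delta_pos":[0,20,-10],"twist":0},{"claw":8.5,"delta_pos":[0,22,-10],"twist":0}])

```text
clock: 14.5
tcp_pos: [0.6285, 0.0962, 0.1894]
orientation: [0.0, -0.011, 1.0, 0.0]
wrist_force: [-0.8, -0.3, -0.1]
finger_gap: 0.0851
```

```bash
python3 - <<'E'
from h import *
to((.613,.1755,.1,180),(.613,.1755,.022,180))
shot('top','t3.png');shot('scene','s4.png')
a=cv2.imread('pics/t3.png')[165:265,240:370];b=cv2.imread('pics/s4.png')[150:250,180:310]
cv2.imwrite('pics/c5.png',cv2.resize(np.vstack([a,b]),None,fx=3,fy=3,interpolation=cv2.INTER_CUBIC))
E
```

```text
t 14.5 tcp [0.6285 0.0962 0.1894] psi -178.75 tilt [ 0.e+00  4.e-04 -1.e+00] F [-0.8  -0.33 -0.11] gap 0.0851
delta cm [1.38 7.96 8.95] twist 1.25
delta cm [ 1.38  7.95 16.75] twist 1.25
```

View pics/c5.png

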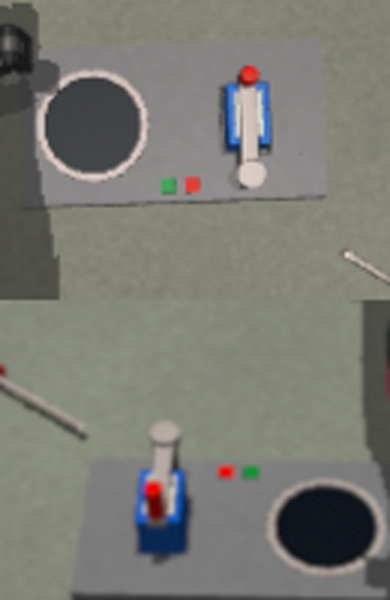

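Both views show the lever shut over the module, with the knob at (249,75) directly beyond the post at (251,175) and the module home. Now the tins, starting with the one at (.613,.176).

Call:
play_rows(moves=[{"claw":8.5,"delta_pos":[0.8,5,2],"twist":1.2},{"claw":8.5,"delta_pos":[1.4,8,5],"twist":1.2},{"claw":8.5,"delta_pos":[1.4,8,9],"twist":1.2},{"claw":8.5,"delta_pos":[1.4,8,9],"twist":1.2},{"claw":8.5,"delta_pos":[1.4,8,12],"twist":1.2},{"claw":8.5,"delta_pos":[1.4,8,15],"twist":1.2},{"claw":8.5,"delta_pos":[1.4,8,16.7],"twist":1.2},{"claw":8.5,"delta_pos":[1.4,8,16.7],"twist":1.2},{"claw":5,"delta_pos":[1.4,8,16.7],"twist":1.2},{"claw":5,"delta_pos":[1.4,8,16.7],"twist":1.2},{"claw":5,"delta_pos":[1.4,8,16.7],"twist":1.2},{"claw":5,"delta_pos":[1.4,8,16.7],"twist":1.2}], force=50)

```text
clock: 16.1
tcp_pos: [0.6153, 0.1735, 0.0245]
orientation: [0.002, 0.001, 1.0, 0.001]
wrist_force: [-0.2, 0.9, 5.4]
finger_gap: 0.0547
```

Call:
play_rows(moves=[{"claw":5,"delta_pos":[0,0,0],"twist":0},{"claw":5,"delta_pos":[0,0,-1.5],"twist":0},{"claw":5,"delta_pos":[0,0,-3],"twist":0},{"claw":5,"delta_pos":[0,0,-4],"twist":0},{"claw":5,"delta_pos":[0,0,-4],"twist":0},{"claw":5,"delta_pos":[0,0,-4],"twist":0},{"claw":5,"delta_pos":[0,0,-4],"twist":0},{"claw":5,"delta_pos":[0,0,-4],"twist":0}])

```text
clock: 17.1
tcp_pos: [0.6132, 0.1726, 0.0617]
orientation: [-0.001, 0.001, 1.0, -0.0]
wrist_force: [0.5, 0.6, -4.4]
finger_gap: 0.055
```

```bash
cat >> h.py <<'E'
def heft(n=10):
    F=[]
    for _ in range(n): imaging.read_camera('top'); s=get_state();F.append(np.r_[s['wrist_force'],s['tau'][1:3]])
    F=np.array(F);print('heft',F.mean(0).round(2),F.std(0).round(2))
E
python3 -c "
from h import *
to();heft()"
```

```text
t 17.1 tcp [0.6132 0.1726 0.0617] psi 179.85 tilt [-1.e-03 -1.e-04 -1.e+00] F [ 0.49  0.56 -4.36] gap 0.055
heft [ -0.07   0.1   -4.54 -59.64  28.88] [0.49 0.63 0.25 0.02 0.02]
```

4.54 N is about 463 g. I'll put it down and heft the others to confirm.

Call:
play_rows(moves=[{"claw":5,"delta_pos":[0,0,2],"twist":0},{"claw":5,"delta_pos":[0,0,3.5],"twist":0},{"claw":5,"delta_pos":[0,0,4],"twist":0},{"claw":5,"delta_pos":[0,0,4],"twist":0},{"claw":5,"delta_pos":[0,0,4],"twist":0},{"claw":8.5,"delta_pos":[0,0,4],"twist":0},{"claw":8.5,"delta_pos":[0,0,4],"twist":0},{"claw":8.5,"delta_pos":[0,0,4],"twist":0},{"claw":8.5,"delta_pos":[0,0,1],"twist":0},{"claw":8.5,"delta_pos":[0,0,-4],"twist":0},{"claw":8.5,"delta_pos":[0,0,-7],"twist":0},{"claw":8.5,"delta_pos":[0,0,-7],"twist":0}])

```text
clock: 19.1
tcp_pos: [0.6158, 0.1731, 0.1356]
orientation: [0.003, 0.001, 1.0, 0.001]
wrist_force: [0.1, -0.4, -1.4]
finger_gap: 0.0853
```

```bash
python3 -c "
from h import *
to((.479,.1735,.12,180),(.479,.1735,.022,180));heft(6)"
```

```text
t 19.1 tcp [0.6158 0.1731 0.1356] psi 179.85 tilt [ 0.0061  0.001  -1.    ] F [ 0.05 -0.45 -1.41] gap 0.0853
delta cm [13.69  0.    1.47] twist -0.15
delta cm [ 1.375e+01 -1.000e-02  1.127e+01] twist -0.15
heft [-2.900e-01 -4.000e-02 -2.600e-01 -5.691e+01  2.951e+01] [0.45 0.45 0.57 0.52 0.43]
```

Call:
play_rows(moves=[{"claw":8.5,"delta_pos":[5,0,0],"twist":0},{"claw":8.5,"delta_pos":[10,0,0],"twist":0},{"claw":8.5,"delta_pos":[13.4,0,2],"twist":0},{"claw":8.5,"delta_pos":[13.4,0,4],"twist":0},{"claw":8.5,"delta_pos":[13.4,0,7],"twist":0},{"claw":8.5,"delta_pos":[13.4,0,10],"twist":0},{"claw":8.5,"delta_pos":[13.4,0,11],"twist":0},{"claw":8.5,"delta_pos":[13.4,0,11],"twist":0},{"claw":5,"delta_pos":[13.4,0,11],"twist":0},{"claw":5,"delta_pos":[13.4,0,11],"twist":0},{"claw":5,"delta_pos":[13.4,0,11],"twist":0},{"claw":5,"delta_pos":[13.4,0,11],"twist":0}])

```text
clock: 20.9
tcp_pos: [0.4809, 0.1734, 0.0237]
orientation: [0.001, 0.001, 1.0, 0.0]
wrist_force: [-0.1, 0.2, 6.2]
finger_gap: 0.055
```

Call:
play_rows(moves=[{"claw":5,"delta_pos":[0,0,0],"twist":0},{"claw":5,"delta_pos":[0,0,-1.5],"twist":0},{"claw":5,"delta_pos":[0,0,-3],"twist":0},{"claw":5,"delta_pos":[0,0,-4],"twist":0},{"claw":5,"delta_pos":[0,0,-4],"twist":0},{"claw":5,"delta_pos":[0,0,-4],"twist":0},{"claw":5,"delta_pos":[0,0,-4],"twist":0},{"claw":5,"delta_pos":[0,0,-4],"twist":0}])

```text
clock: 21.9
tcp_pos: [0.4793, 0.173, 0.0618]
orientation: [-0.0, 0.001, 1.0, -0.0]
wrist_force: [-0.7, -0.2, -2.0]
finger_gap: 0.0553
```

```bash
python3 -c "
from h import *
to();heft()"
```

```text
t 21.9 tcp [0.4793 0.173  0.0618] psi 179.85 tilt [-9.e-04 -1.e-04 -1.e+00] F [-0.69 -0.25 -1.96] gap 0.0553
heft [ -0.27   0.25  -2.   -44.04  25.93] [0.58 0.52 0.47 0.02 0.01]
```

Tin 2 is 2.0 N, about 204 g. The first tin at about 463 g must be the heaviest: anything heavier would have to be at least 200 g more, above the 550 g maximum. So the third tin can stay untouched. Putting this one down and returning.

Call:
play_rows(moves=[{"claw":5,"delta_pos":[0,0,2],"twist":0},{"claw":5,"delta_pos":[0,0,3.5],"twist":0},{"claw":5,"delta_pos":[0,0,4],"twist":0},{"claw":5,"delta_pos":[0,0,4],"twist":0},{"claw":5,"delta_pos":[0,0,4],"twist":0},{"claw":8.5,"delta_pos":[0,0,4],"twist":0},{"claw":8.5,"delta_pos":[0,0,4],"twist":0},{"claw":8.5,"delta_pos":[0,0,4],"twist":0},{"claw":8.5,"delta_pos":[0,0,1],"twist":0},{"claw":8.5,"delta_pos":[0,0,-4],"twist":0},{"claw":8.5,"delta_pos":[0,0,-7],"twist":0},{"claw":8.5,"delta_pos":[0,0,-7],"twist":0}])

```text
clock: 23.9
tcp_pos: [0.4817, 0.1735, 0.1348]
orientation: [0.003, 0.001, 1.0, 0.001]
wrist_force: [0.2, 0.6, -0.3]
finger_gap: 0.0852
```

Call:
play_rows(moves=[{"claw":8.5,"delta_pos":[-5,0,0],"twist":0},{"claw":8.5,"delta_pos":[-10,0,0],"twist":0},{"claw":8.5,"delta_pos":[-13.4,0,2],"twist":0},{"claw":8.5,"delta_pos":[-13.4,0,4],"twist":0},{"claw":8.5,"delta_pos":[-13.4,0,7],"twist":0},{"claw":8.5,"delta_pos":[-13.4,0,10],"twist":0},{"claw":8.5,"delta_pos":[-13.4,0,11],"twist":0},{"claw":8.5,"delta_pos":[-13.4,0,11],"twist":0},{"claw":5,"delta_pos":[-13.4,0,11],"twist":0},{"claw":5,"delta_pos":[-13.4,0,11],"twist":0},{"claw":5,"delta_pos":[-13.4,0,11],"twist":0},{"claw":5,"delta_pos":[-13.4,0,11],"twist":0}])

```text
clock: 25.4
tcp_pos: [0.6149, 0.1728, 0.024]
orientation: [0.002, 0.001, 1.0, 0.0]
wrist_force: [-0.4, -0.8, 4.9]
finger_gap: 0.0551
```

Call:
play_rows(moves=[{"claw":5,"delta_pos":[0,0,0],"twist":0},{"claw":5,"delta_pos":[0,0,-2],"twist":0},{"claw":5,"delta_pos":[0,0,-5],"twist":0},{"claw":5,"delta_pos":[0,0,-9],"twist":0},{"claw":5,"delta_pos":[0,0,-13],"twist":0},{"claw":5,"delta_pos":[0,0,-14],"twist":0},{"claw":5,"delta_pos":[0,0,-14],"twist":0},{"claw":5,"delta_pos":[0,0,-14],"twist":0}])

```text
clock: 26.4
tcp_pos: [0.6122, 0.1725, 0.1597]
orientation: [-0.002, 0.001, 1.0, -0.0]
wrist_force: [-0.7, -0.2, -4.2]
finger_gap: 0.0549
```

```bash
python3 -c "
from h import *
heft(6);to((.604,-.0105,.152,180))"
```

```text
heft [ -0.33  -0.5   -4.6  -58.63  31.19] [0.13 0.3  0.28 0.3  0.17]
t 26.7 tcp [0.6133 0.1727 0.1615] psi 179.85 tilt [-1.2e-03 -1.0e-04 -1.0e+00] F [-0.51 -0.11 -4.77] gap 0.0551
delta cm [  0.88 -18.32   0.95] twist -0.15
```

Call:
play_rows(moves=[{"claw":5,"delta_pos":[0.1,-2,0],"twist":0},{"claw":5,"delta_pos":[0.3,-6,0],"twist":0},{"claw":5,"delta_pos":[0.5,-10,0.3],"twist":0},{"claw":5,"delta_pos":[0.7,-14,0.6],"twist":0},{"claw":5,"delta_pos":[0.9,-17,0.9],"twist":0},{"claw":5,"delta_pos":[0.9,-18.3,0.9],"twist":0},{"claw":5,"delta_pos":[0.9,-18.3,0.9],"twist":0},{"claw":5,"delta_pos":[0.9,-18.3,0.9],"twist":0},{"claw":5,"delta_pos":[0.9,-18.3,0.9],"twist":0},{"claw":5,"delta_pos":[0.9,-18.3,0.9],"twist":0},{"claw":5,"delta_pos":[0.9,-18.3,0.9],"twist":0},{"claw":5,"delta_pos":[0.9,-18.3,0.9],"twist":0}])

```text
clock: 28.2
tcp_pos: [0.6042, -0.01, 0.1533]
orientation: [0.0, 0.001, 1.0, 0.0]
wrist_force: [0.6, -0.1, -5.4]
finger_gap: 0.0547
```

```bash
python3 - <<'E'
from h import *
to((.604,-.0105,.152,180))
shot('scene','s5.png');heft(4);to()
a=cv2.imread('pics/s5.png')[80:330,80:480]
cv2.imwrite('pics/c6.png',cv2.resize(a,None,fx=2,fy=2,interpolation=cv2.INTER_CUBIC))
E
```

```text
t 28.2 tcp [ 0.6042 -0.01    0.1533] psi 179.87 tilt [ 0.e+00  1.e-04 -1.e+00] F [ 0.55 -0.12 -5.38] gap 0.0547
delta cm [ 0.02 -0.05  0.13] twist -0.13
heft [ -0.39  -0.21  -4.98 -54.73  30.76] [0.24 0.52 0.66 0.   0.  ]
t 28.45 tcp [ 0.6041 -0.0103  0.1533] psi 179.85 tilt [ 0.e+00  1.e-04 -1.e+00] F [-0.09 -1.06 -5.23] gap 0.055
```

View pics/c6.png

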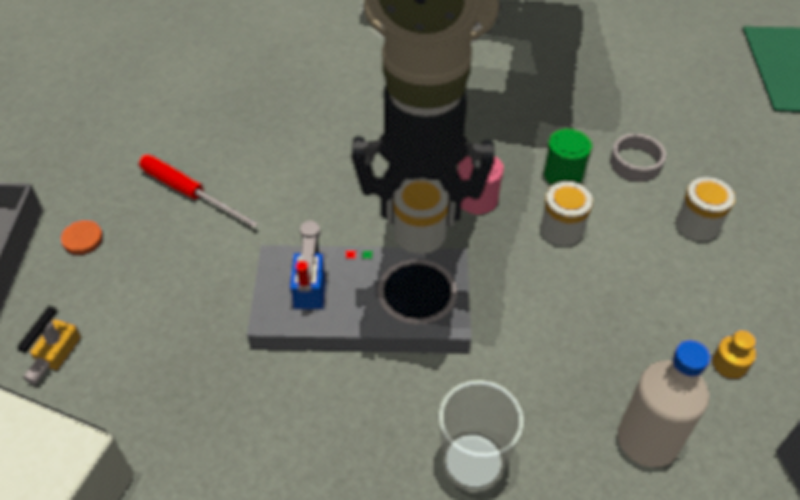

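The tin is held upright above the window (418,290). The lever is shut over the module (308,270), the other two tins stand at (567,210) and (707,205), and the bystanders look undisturbed. Handing in.

```bash
python3 -c "
from h import *
print(env.hand_in())"
```

```text
the job is handed in; nothing more can be done
None
```

The job is handed in at about 28.5 s on the robot's clock. The heaviest tin is held upright and still above the reader's window, and the hand-in gave no verdict.

- **Module:** It is in the pocket, fully home, and released. The gripper was 8 mm higher when it seated than when it picked the module off the bench, which matches the pocket floor.
- **Lever:** I swung it shut with the fingers around the knob. The push rose to 12 N with almost no further movement, so it is on its stop. Both cameras show the bar over the module.
- **Finding the heaviest:** I hefted two of the three tins. The one that stood at (0.613, 0.173) gave about 4.5 N (roughly 463 g), and the one at (0.479, 0.173) gave about 2.0 N (roughly 204 g). I did not lift the third. Had it been the heaviest, it would weigh at least 663 g, above the stated 550 g maximum.
- **Final pose:** The gripper is at (0.604, -0.010, 0.153), which puts the tin's underside about 10 cm above the window centre. The last picture shows the other two tins standing and the other things on the bench as they were.

**Disagreements:**
- The two cameras differed by about 2 mm. They also gave the reader's angle slightly differently, about 0.024 against 0.03 rad. I set the module 3 mm farther in x than first planned to allow for this, and it went in without resistance.
- The wrist force readings wander by about 0.5 N, well below the 2.5 N difference between the two tins.

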